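Set the bedside dose reminder

ROBOT

A 6-joint arm with a two-finger parallel gripper is mounted at the origin on the work surface. World frame = base frame: x ahead of the robot, y to its left, z up, the work surface at z = 0. Lengths are in m, angles in rad, forces in N, time in s.
With the tool pointing down it reaches from about 0.35 to 0.975 m from the base axis. Payload 4.9 kg.
Tool frame: the origin (TCP) lies midway between the tips of the shut fingers; the grasp point (between the pads) lies manip.grip_depth behind it (manip.grip_depth is the distance from the TCP to the grasp point, in m); z points along the fingers, x is the direction in which the jaws open and shut, and the axes are right-handed (so a half turn about z gives the same grasp; the last joint's range is limited). The gripper opens to 85 mm and grips with 20 to 120 N. Pads are 22 mm wide; open, the fingers measure 114 mm over their backs; the gripper's body (76 mm by 85 mm) begins 54 mm behind the grasp point. The pads swing forward as they close: fully open they stand 13 mm farther back than shut.
Start: joints at [1.035, 0.053, 1.613, -0, 1.476, -0.119], TCP at [0.253, 0.571, 0.231] pointing down, gripper open.
Joint ranges: [-3.01, 3.01], [-1.01, 2.22], [0.06, 2.58], [-1.02, 4.17], [0.09, 2.62], [-3.14, 3.14]. Speed limits (rad/s): [2.57, 2.57, 3.14, 3.14, 3.14, 3.14].

INTERFACE

Orientations are given as a unit quaternion [w, x, y, z].
In Python, from plant import state, grab_frame, ticket, manip gives the robot as it stands.
- The arm moves only by the tool carry_out, never from a script. Its argument "moves" is a list that holds one entry, the list of rows, each a list of 7 numbers: the turn, a rotation vector about the tool's x, y, z each as a share of 5 degrees, from -1 to 1, then the shift along the tool's x, y, z each as a share of 0.04 m, from -1 to 1, then the gripper command: -1 is shut, 1 is fully open, values between are in proportion. A call has 1 to 8 rows; each row shifts and turns the commanded pose from where the row before left it, along the tool's axes as they then stand; what a row does not reach is not made up. A row lasts 1/12 s, in which the tool goes at most 41.7 mm and 7.16 degrees, less where a joint would pass 70% of its speed; a pose out of reach is approached as far as the arm can. A call with a number of a shift or a turn outside -1 to 1 is refused whole. A call with a gripper value outside its range is refused whole. The fingers move at their own pace and stop on an object; the grip force is fixed at half the most. Time passes only in rows, so rows that do not move let the fingers close. It gives the time, the measured TCP pose, the force and the opening at its end, in the units of the state.
- state(): the state, without advancing time (a new reading comes with each control period).
- grab_frame(name): name is "scene" or "top"; returns a dict with "frame" (400x640x3 uint8, red, green, blue), "z_map" (400x640 float32, m along the optical axis (not along the pixel's ray), 0 where there is no reading), "K" (3x3 intrinsics, pixels), "k1" (the pictures are not rectified: a ray, as slopes to the right and down, at radius r is drawn at 1 + k1 r^2 times it, then the intrinsics apply), "world_from_camera" (4x4, takes a point from camera to world coordinates). Camera axes: x right, y down, z forward; pixel columns grow to the right and rows downward; lengths in m; the calibration is good to about 2 mm. A picture is of the moment at which its call begins.
- ticket.job_done(): hands the job in, once; it reports no verdict.
The state is a dict: "time": time; "joint_pos": joint angles; "joint_vel": joint speeds; "joint_efforts": joint torques, N m; "tool_pos": TCP position; "tool_rot": TCP orientation; "contact_force": force on the tool from outside, world axes, zero at the start; "ft_torque": the same for the moment, N m; "gripper_width": opening from 0.0 (shut) to 1.0 (fully open).
Only numpy, scipy, OpenCV 4.12 (cv2) and the standard library are available. Lean on these libraries where they do the work, as an engineer would, in place of code of your own. Each camera call takes 0.05 s, during which the arm holds its last target.

TASK

Set the bedside dose reminder: with a fingertip, flick the teeth of its white thumbwheel anticlockwise (seen from above), click by click, until the green tooth has clicked in at the black pointer, without clicking past it. Then press the blue start button right down and let it come back up, and finish clear of everything. Nothing is to be picked up; leave the mug, thermometer case, spoon, bottle, slot rack and ointment jar standing where they are.

Things in the scene. Friction and masses are not known exactly. Their poses are not given: they have to be found in the camera images.
- dose_reminder: grey dose reminder fixed to the table; origin on the table under the wheel axis, z up, its +x from the axis to the pointer. Pedestal (radius 37 mm, 26 mm high) under the wheel; a neck 60 mm wide, 26 mm high runs along +x to the rear block, which spans x 72 to 134 mm, 110 mm wide, 50 mm high, with pointer and start button. Elsewhere round the wheel it is open down to the table
- wheel (a joint): angle of the white thumbwheel about its upright axis, rad: grows anticlockwise from above, 0 with the green tooth at the pointer, starts 2 to 4 clicks below. Rests only at clicks, every 0.785 (a tooth always at the pointer). About 2 N at a tooth tip turns it; pushed well past half a click it snaps on by itself to the next and stays, damped, without coasting. End stops -4.24 and 1.88
- wheel_centre (a point): centre of the wheel's top face, on its axis, 46 mm above the table, does not move. The star wheel is a disc of radius 40 mm with 8 straight radial teeth, 45 degrees apart, reaching to radius 62 mm, each 9 mm wide; disc and teeth lie 30 to 46 mm above the table
- green_tooth (a point): top outer end of the one green tooth (it has a green dot; the other teeth are white with black dots), 62 mm from the wheel axis, 46 mm above the table; turns with the wheel
- pointer (a point): black pointer mark: a bar on the wheel-side face and top of the rear body, point 72 mm from the wheel axis along the reminder's +x, 46 mm above the table
- start (a joint): travel of the blue start button, m; 0 up, 0.006 fully down, springs back up; about 4 N to press fully
- start_top (a point): centre of the top face of the blue start button (radius 14 mm, in a white housing), on the rear body 108 mm from the wheel axis along the reminder's +x; pressed straight down
- mug: cream ceramic mug, 90 mm high, radius 40 mm, handle towards its +y; origin under its centre; stands beside the reminder on the reminder's +y side
- thermometer_case: blue plastic thermometer case 130 x 26 x 20 mm, lying; origin at the centre of its underside, long along its x; beside the reminder on the reminder's -y side
- spoon: stainless steel spoon 170 mm long lying along its x; origin under its middle
- amber_bottle: empty amber glass bottle with black cap, 125 mm high, radius 30 mm, upright; origin under its centre
- slot_rack: white plastic slot rack lying flat, 240 x 110 x 45 mm, four open compartments side by side along its x; origin at the centre of its underside
- ointment_jar: white jar with green lid, 42 mm high, radius 24 mm; origin under its centre
Things that resemble listed ones, but are neither listed nor needed, are in the scene too. Leave any turquoise look-alike of the dose_reminder alone.

How it is judged:
On the way, in this order (a step that is already met when the one before it is completed fails the run):
1. the green tooth has clicked in at the pointer (value of joint wheel between -0.12 and 0.12 rad), for 0.2 s.
2. the start button is pressed right down (value of joint start above 0.0045 m), for 0.05 s.
At the end, for the whole second after the job is handed in: The green tooth rests at the pointer (wheel joint within 0.12 rad of 0, still), the start button is back up (under 1.5 mm) after having been pressed at least 4.5 mm, and no bystander has moved 20 mm (all of step 1 and velocity of joint wheel between -0.1 and 0.1 rad/s and value of joint start below 0.0015 m and distance of each of mug, thermometer_case, spoon, amber_bottle, slot_rack, ointment_jar from where it was at the start of the episode below 0.02 m); the robot touches nothing.
It fails at once if the wheel is clicked past the pointer (more than 0.47 rad beyond) (value of joint wheel above 0.47 rad).
It fails at once if the start button is pressed while the green tooth is not at the pointer (value of joint start above 0.003 m and not (value of joint wheel between -0.2 and 0.2 rad)).
It fails at once if a bystander is lifted, carried or pushed 20 mm or more (distance of any of mug, thermometer_case, spoon, amber_bottle, slot_rack, ointment_jar from where it was at the start of the episode above 0.02 m).
It also fails if it takes over 61 s, if anything falls off the work surface, if the arm or the gripper's body presses on something with over 40 N, if the wrist force passes 120 N, or if a joint passes its speed limit or range.

## Working session

There is one attempt and no reset: what is moved stays moved. The work goes in short steps, Python scripts to look and compute and a tool call to move; the robot and the scene stay as the last step left them, time stands still between calls to the robot, and variables do not carry over. Pictures are saved under pics/ and viewed, and the job is handed in when it is done.

Besides the shell and the picture viewer there is one more tool, called after "Call:" as a command line: name --argument value ..., lists and objects as JSON in quotes. carry_out: Moves the arm, as the interface text tells. Shift numbers are shares of 0.04 m and turn numbers shares of 5 degrees, none past 1 either way. Its arguments: {"type":"object","properties":{"moves":{"type":"array"}},"required":["moves"]}

```bash
mkdir -p pics; python3 - <<'E'
from plant import state, grab_frame, manip
import cv2
s=state(); print({k:s[k] for k in ['time','tool_pos','tool_rot','gripper_width','joint_pos']}); print(manip.grip_depth)
for n in ['scene','top']:
    f=grab_frame(n); cv2.imwrite(f'pics/{n}0.png',f['frame'][:,:,::-1]); print(n,f['K'],f['k1'],f['world_from_camera'])
E
```

```text
{'time': 0.0, 'tool_pos': array([0.25267728, 0.57097039, 0.23006468]), 'tool_rot': array([ 4.39504591e-04,  8.38091736e-01,  5.45528357e-01, -9.27663192e-04]), 'gripper_width': 1.0025174469297906, 'joint_pos': array([ 1.03502997e+00,  5.33618570e-02,  1.61428602e+00,  3.20898266e-05,
        1.47599755e+00, -1.19012609e-01])}
0.0187
scene [[415.66777699   0.         316.43208196]
 [  0.         415.66777699 196.54011368]
 [  0.           0.           1.        ]] -0.03421519266701351 [[-6.32535398e-01  6.07192532e-01 -4.80849455e-01  1.06559230e+00]
 [ 7.74530846e-01  4.96650838e-01 -3.91714071e-01  4.81853766e-01]
 [ 9.68426055e-04 -6.20205752e-01 -7.84438581e-01  1.04820479e+00]
 [ 0.00000000e+00  0.00000000e+00  0.00000000e+00  1.00000000e+00]]
top [[501.07959863   0.         321.16871039]
 [  0.         501.07959863 203.38380708]
 [  0.           0.           1.        ]] 0.024354166091035617 [[ 1.56641974e-02 -9.93099763e-01  1.16221741e-01  2.88030112e-01]
 [-9.99851831e-01 -1.47278381e-02  8.91110341e-03 -9.17569481e-04]
 [-7.13791970e-03 -1.16344105e-01 -9.93183316e-01  1.55755413e+00]
 [ 0.00000000e+00  0.00000000e+00  0.00000000e+00  1.00000000e+00]]
```

View pics/scene0.png

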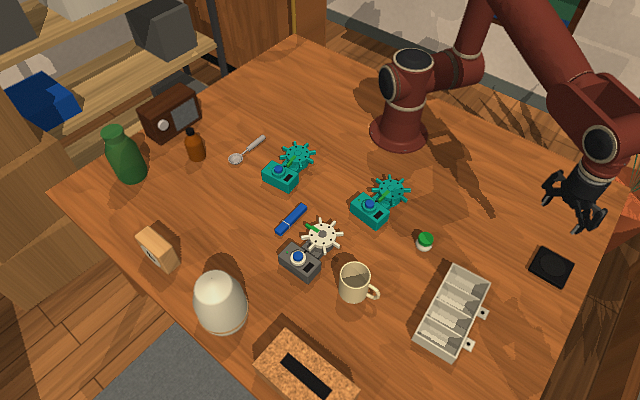

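View pics/top0.png

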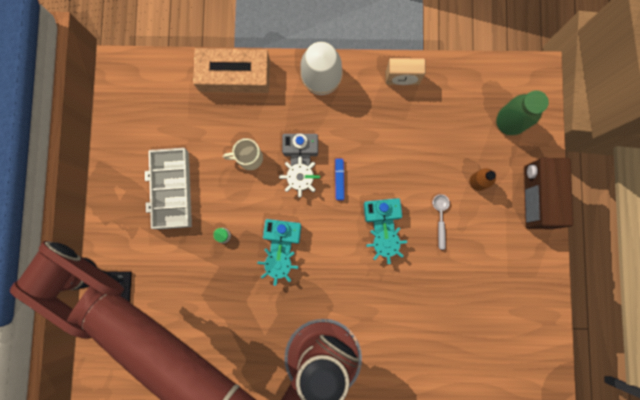

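The top view shows the grey reminder: white wheel at about (300,177), blue button at about (300,142), and the green tooth pointing image-right at about (318,177), which is about 2 clicks below. Next I'll measure these points.

```bash
cat > h.py <<'E'
import numpy as np, cv2
from plant import state, grab_frame, manip
def ray(f,u,v):
    K=f['K']; d=np.array([(u-K[0,2])/K[0,0],(v-K[1,2])/K[1,1]]); s=d.copy()
    for _ in range(20): s=d/(1+f['k1']*(s@s))
    T=f['world_from_camera']; return T[:3,3],T[:3,:3]@np.array([s[0],s[1],1.])
def onplane(f,u,v,z):
    o,d=ray(f,u,v); return o+d*(z-o[2])/d[2]
def cents(f,kind,roi):
    x0,y0,x1,y1=roi; im=np.ascontiguousarray(f['frame'][y0:y1,x0:x1]); h=cv2.cvtColor(im,cv2.COLOR_RGB2HSV)
    if kind=='green': m=cv2.inRange(h,(45,110,60),(75,255,255))
    if kind=='blue': m=cv2.inRange(h,(100,130,60),(125,255,255))
    if kind=='white': m=cv2.inRange(h,(0,0,170),(180,75,255))
    n,l,st,c=cv2.connectedComponentsWithStats(m)
    return [(st[i,4],c[i]+[x0,y0],st[i,:4]+[x0,y0,0,0]) for i in range(1,n) if st[i,4]>=5]
E
python3 - <<'E'
from h import *
for n,roi in (('top',(270,125,332,205)),('scene',(275,210,348,285))):
    f=grab_frame(n)
    x0,y0,x1,y1=roi
    cv2.imwrite(f'pics/{n}_crop1.png',cv2.resize(f['frame'][y0:y1,x0:x1,::-1],None,fx=7,fy=7,interpolation=cv2.INTER_CUBIC))
    for k,z in (('green',.046),('blue',.06),('white',.046)):
        for a,c,b in cents(f,k,roi): print(n,k,a,c.round(1),b,onplane(f,*c,z).round(4), 'zmap',f['z_map'][int(round(c[1])),int(round(c[0]))])
E
```

```text
top green 39 [313.4 176.5] [306 175  14   4] [0.5474 0.0377 0.046 ] zmap 1.5284266
top blue 40 [299.5 140. ] [296 137   8   7] [0.6572 0.0817 0.06  ] zmap 1.5135053
top white 98 [298.1 139.4] [292 133  15  15] [0.6625 0.0867 0.046 ] zmap 1.529563
top white 667 [298.4 176.3] [279 157  36  40] [0.5472 0.0834 0.046 ] zmap 1.5228895
scene green 60 [311.4 227.4] [305 223  15  10] [0.5491 0.0422 0.046 ] zmap 1.2072536
scene blue 158 [293.8 216.2] [284 210  22  17] [ 0.5585 -0.0166  0.06  ] zmap 1.2654151
scene blue 116 [281.2 228.5] [275 222  14  14] [ 0.6137 -0.0159  0.06  ] zmap 1.234051
scene blue 81 [297.5 255.8] [293 251  10  10] [0.652  0.0788 0.06  ] zmap 1.1224984
scene white 549 [322.4 235.8] [301 217  42  38] [0.5511 0.0852 0.046 ] zmap 1.1869935
scene white 83 [297.9 259.7] [290 252  16  14] [0.6548 0.0818 0.046 ] zmap 1.1140325
```

View pics/top_crop1.png

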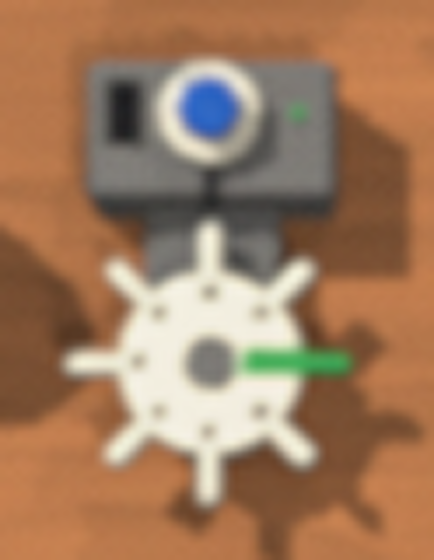

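View pics/scene_crop1.png

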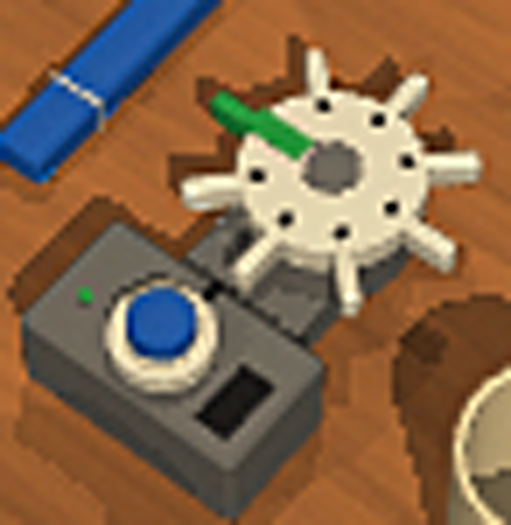

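```bash
cat >> h.py <<'E'
from scipy.spatial.transform import Rotation as R
def tri(f1,p1,f2,p2):
    o1,d1=ray(f1,*p1);o2,d2=ray(f2,*p2)
    A=np.stack([d1,-d2],1); t=np.linalg.lstsq(A,o2-o1,rcond=None)[0]
    a=o1+t[0]*d1;b=o2+t[1]*d2; return (a+b)/2,np.linalg.norm(a-b)
E
python3 - <<'E'
from h import *
f={n:grab_frame(n) for n in('top','scene')}
for n,p in(('top',(300-.4,176.5)),('scene',(322,233.5))): print('hub',n,onplane(f[n],*p,.046).round(4))
print('hub tri',tri(f['top'],(299.6,176.5),f['scene'],(322,233.5)))
print('btn tri',tri(f['top'],(299.5,140),f['scene'],(297.5,255.8)))
# dial: gear depth check
for n,(c0,r0,c1,r1) in (('top',(296,137,304,144)),('scene',(293,251,303,261))):
    v,u=[a.ravel() for a in np.mgrid[r0:r1,c0:c1]]
    z=f[n]['z_map'][v,u]; P=[]
    for uu,vv,zz in zip(u,v,z):
        o,d=ray(f[n],uu,vv); P.append(o+d*zz)
    print(n,np.median(P,0))
# mug top view
for nm,p,z in(('mug',(246,154),.09),('tool',(0,0),0)): print(nm,onplane(f['top'],*p,z))
E
```

```text
hub top [0.5467 0.0799 0.046 ]
hub scene [0.546  0.0794 0.046 ]
hub tri (array([0.54649621, 0.07981198, 0.04704722]), np.float64(1.2182922894589709e-05))
btn tri (array([0.65520293, 0.08151778, 0.06742784]), np.float64(0.0004540063603934315))
top [0.65436382 0.08120977 0.07157234]
scene [0.65529751 0.08197555 0.07077709]
mug [0.60479759 0.238875   0.09      ]
tool [1.12126871 1.06884288 0.        ]
```

Call:
carry_out --moves '[[[0, 0, 0, -0.6, 0.72, 0, -1], [0, 0, 0, -0.6, 0.72, 0, -1], [0, 0, 0, -0.6, 0.72, 0, -1], [0, 0, 0, -0.6, 0.72, 0, -1], [0, 0, 0, -0.6, 0.72, 0, -1], [0, 0, 0, -0.6, 0.72, 0, -1], [0, 0, 0, -0.6, 0.72, 0, -1], [0, 0, 0, -0.6, 0.72, 0, -1]]]'

```text
time: 0.97
tool_pos: [0.3863, 0.301, 0.2314]
tool_rot: [0.0, 0.838, 0.546, 0.0]
contact_force: [-0.0, -0.6, 0.3]
gripper_width: -0.001
```

Call:
carry_out --moves '[[[0, 0, 0, -0.6, 0.72, 0, -1], [0, 0, 0, -0.6, 0.72, 0, -1], [0, 0, 0, -0.6, 0.72, 0, -1], [0, 0, 0, -0.6, 0.72, 0, -1], [0, 0, 0, -0.6, 0.72, 0, -1], [0, 0, 0, -0.6, 0.72, 0, -1], [0, 0, 1, 0, 0, 0, -1], [0, 0, 1, 0, 0, 0, -1]]]'

```text
time: 1.63
tool_pos: [0.4864, 0.0989, 0.2313]
tool_rot: [-0.0, 0.884, 0.467, -0.0]
contact_force: [0.7, 0.9, -0.6]
gripper_width: 0.0
```

Call:
carry_out --moves '[[[0, 0, 1, 0, 0, 0, -1], [0, 0, 1, 0, 0, 0, -1], [0, 0, 1, 0, 0, 0, -1], [0, 0, 1, 0, 0, 0, -1], [0, 0, 1, 0, 0, 0, -1], [0, 0, 1, 0, 0, 0, -1], [0, 0, 1, 0, 0, 0, -1], [0, 0, 1, 0, 0, 0, -1]]]'

```text
time: 2.3
tool_pos: [0.4856, 0.101, 0.2313]
tool_rot: [0.0, 0.99, 0.138, 0.0]
contact_force: [0.0, 0.2, -0.8]
gripper_width: -0.001
```

Call:
carry_out --moves '[[[0, 0, 1, 0, 0, 0, -1], [0, 0, 1, 0, 0, 0, -1], [0, 0, 1, 0, 0, 0, -1], [0, 0, 0, 0, 0, 0.5, -1], [0, 0, 0, 0, 0, 0.5, -1], [0, 0, 0, 0, 0, 0.5, -1], [0, 0, 0, 0, 0, 0, -1], [0, 0, 0, 0, 0, 0, -1]]]'

```text
time: 2.97
tool_pos: [0.4848, 0.101, 0.1703]
tool_rot: [0.0, 1.0, 0.01, -0.001]
contact_force: [0.6, 0.1, 1.1]
gripper_width: -0.001
```

```bash
cat > look.py <<'E'
from h import *
import sys
s=state(); print(s['time'],s['tool_pos'].round(4),R.from_quat(np.roll(s['tool_rot'],-1)).as_matrix().round(3).tolist(),s['contact_force'].round(1),s['gripper_width'])
t=sys.argv[1]; ims=[]
for n,roi in (('top',(265,120,345,210)),('scene',(255,185,365,295))):
    f=grab_frame(n); x0,y0,x1,y1=roi
    ims.append(cv2.resize(f['frame'][y0:y1,x0:x1,::-1],(390,390*(y1-y0)//(x1-x0)),interpolation=cv2.INTER_CUBIC))
H=max(i.shape[0] for i in ims); c=np.hstack([cv2.copyMakeBorder(i,0,H-i.shape[0],0,0,cv2.BORDER_CONSTANT) for i in ims])
cv2.imwrite(f'pics/{t}.png',c)
E
python3 look.py hover1
```

```text
2.9667 [0.4848 0.101  0.1703] [[1.0, 0.019, -0.003], [0.019, -1.0, -0.0], [-0.003, 0.0, -1.0]] [0.6 0.1 1.1] -0.0013117664926053537
```

View pics/hover1.png

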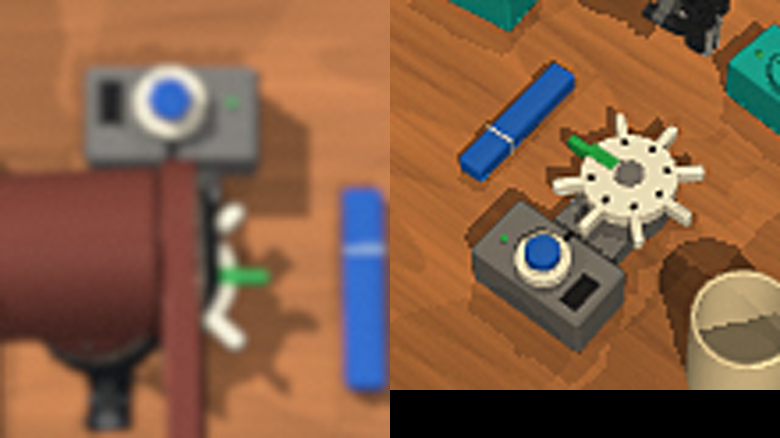

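The wheel is untouched in the scene view (hub ~(628,172) in the composite), with the arm over its robot side. I'll check how thick the shut fingertips are before going down.

```bash
python3 - <<'E'
from h import *
f=grab_frame('scene'); s=state()
cv2.imwrite('pics/fing.png',cv2.resize(f['frame'][90:230,270:430,::-1],None,fx=5,fy=5,interpolation=cv2.INTER_CUBIC)[:600])
T=f['world_from_camera']; v,u=np.mgrid[90:230,270:430]; P=[]
for a,b in zip(u.ravel(),v.ravel()):
    z=f['z_map'][b,a]
    o,d=ray(f,a,b); P.append(o+d*z)
P=np.array(P)-s['tool_pos']
for lo,hi in((-.005,.005),(.005,.012),(.012,.02),(.02,.03),(.03,.045),(.045,.06),(.06,.08),(.08,.1)):
    q=P[(P[:,2]>lo)&(P[:,2]<hi)&(abs(P[:,0])<.08)&(abs(P[:,1])<.08)]
    if len(q): print(lo,hi,len(q),np.percentile(q[:,:2],[2,98],axis=0).round(4).tolist())
E
```

```text
-0.005 0.005 4 [[-0.0052, 0.0061], [0.0074, 0.0096]]
0.005 0.012 13 [[-0.0033, -0.0055], [0.0138, 0.012]]
0.012 0.02 17 [[-0.0106, -0.0041], [0.0155, 0.0104]]
0.02 0.03 15 [[-0.0032, 0.0041], [0.014, 0.0112]]
0.03 0.045 18 [[-0.0111, 0.0067], [0.0126, 0.0131]]
0.045 0.06 62 [[-0.035, -0.0102], [0.0337, 0.0135]]
0.06 0.08 86 [[-0.0439, -0.0048], [0.0503, 0.017]]
0.08 0.1 145 [[-0.0544, -0.011], [0.062, 0.0195]]
```

View pics/fing.png

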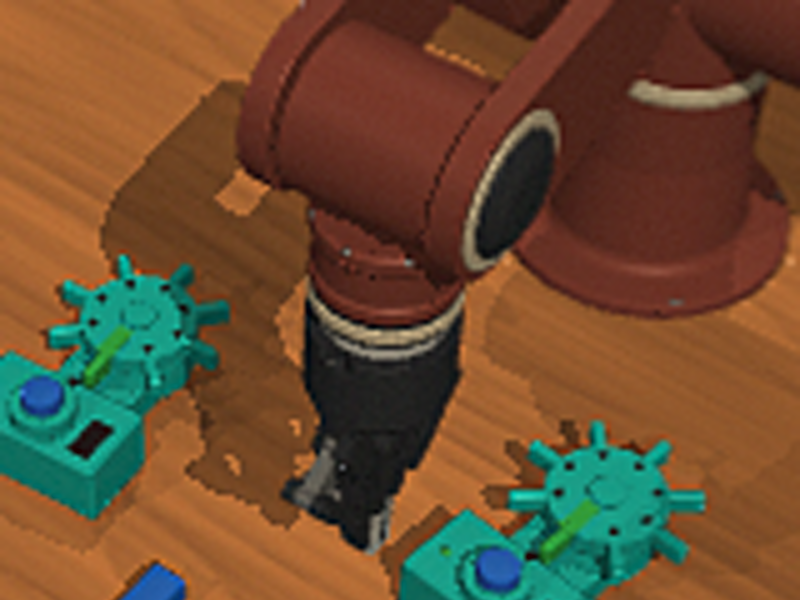

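The shut tip measures about ±14 mm in x and ±11 mm in y, so it fits the gap between teeth. Going down.

Call:
carry_out --moves '[[[0, 0, 0, 0, 0, 0.8, -1], [0, 0, 0, 0, 0, 0.8, -1], [0, 0, 0, 0, 0, 0.8, -1], [0, 0, 0, 0, 0, 0.6, -1], [0, 0, 0, 0, 0, 0.5, -1], [0, 0, 0, 0, 0, 0, -1], [0, 0, 0, 0, 0, 0, -1]]]'

```text
time: 3.7
tool_pos: [0.4858, 0.101, 0.0317]
tool_rot: [0.0, 1.0, 0.01, -0.0]
contact_force: [0.6, 0.6, 0.1]
gripper_width: -0.002
```

```bash
python3 look.py low1
```

```text
3.7 [0.4858 0.101  0.0317] [[1.0, 0.02, -0.001], [0.02, -1.0, -0.0], [-0.001, 0.0, -1.0]] [0.6 0.6 0.1] -0.002381498595269723
```

View pics/low1.png

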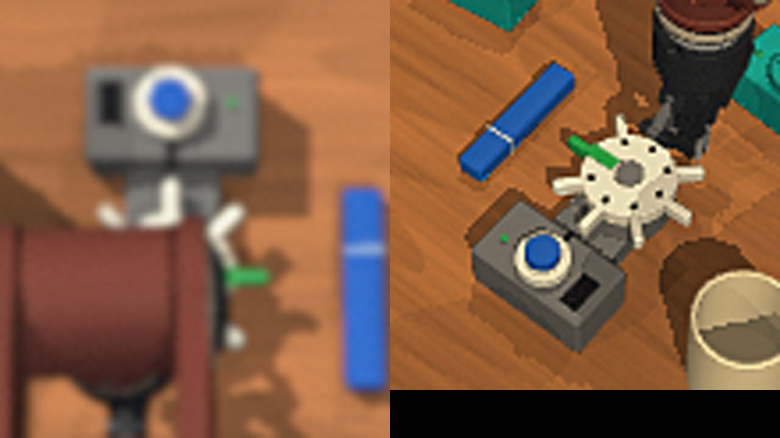

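The tip sits in the gap between the 135° and 180° teeth, with no contact yet. Pushing -y (tool +y).

Call:
carry_out --moves '[[[0, 0, 0, 0, 0.15, 0, -1], [0, 0, 0, 0, 0.15, 0, -1], [0, 0, 0, 0, 0.15, 0, -1], [0, 0, 0, 0, 0.15, 0, -1], [0, 0, 0, 0, 0.15, 0, -1], [0, 0, 0, 0, 0, 0, -1], [0, 0, 0, 0, 0, 0, -1]]]'

```text
time: 4.38
tool_pos: [0.4859, 0.0703, 0.031]
tool_rot: [0.0, 1.0, 0.009, -0.0]
contact_force: [-0.3, 0.4, 0.2]
gripper_width: -0.001
```

```bash
python3 look.py push1
```

```text
4.3833 [0.4859 0.0703 0.031 ] [[1.0, 0.019, -0.001], [0.019, -1.0, -0.0], [-0.001, 0.0, -1.0]] [-0.3  0.4  0.2] -0.0012971381610740725
```

View pics/push1.png

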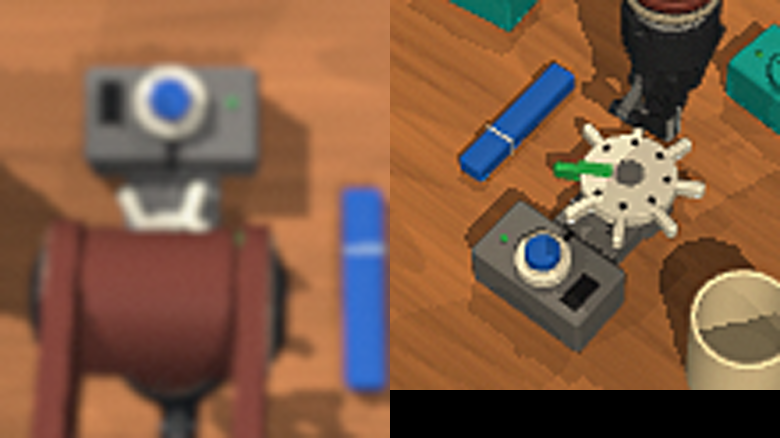

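The wheel is about half a click on, with the green tooth now at (570,170). Pushing a little further.

Call:
carry_out --moves '[[[0, 0, 0, 0, 0.1, 0, -1], [0, 0, 0, 0, 0.06, 0, -1], [0, 0, 0, 0, 0, 0, -1], [0, 0, 0, 0, 0, 0, -1]]]'

```text
time: 4.82
tool_pos: [0.4863, 0.0645, 0.0313]
tool_rot: [0.0, 1.0, 0.01, -0.0]
contact_force: [-0.4, 1.0, 0.1]
gripper_width: 0.002
```

```bash
python3 look.py push2
```

```text
4.8167 [0.4863 0.0645 0.0313] [[1.0, 0.019, -0.0], [0.019, -1.0, -0.0], [-0.0, 0.0, -1.0]] [-0.4  1.   0.1] 0.0015770181934883964
```

View pics/push2.png

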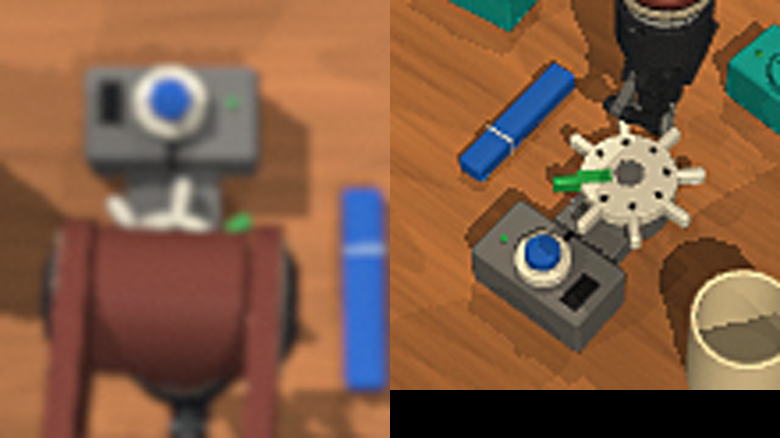

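Nearly clicked in: the tooth is at 45°, less a few degrees. Withdrawing radially.

Call:
carry_out --moves '[[[0, 0, 0, -0.3, 0.03, 0, -1], [0, 0, 0, -0.4, 0, 0, -1], [0, 0, 0, -0.3, 0, 0, -1], [0, 0, 0, 0, 0, 0, -1], [0, 0, 0, 0, 0, 0, -1]]]'

```text
time: 5.33
tool_pos: [0.4464, 0.0627, 0.0313]
tool_rot: [-0.0, 1.0, 0.01, 0.0]
contact_force: [0.5, 0.0, -0.2]
gripper_width: -0.005
```

```bash
python3 look.py ret1
```

```text
5.3333 [0.4464 0.0627 0.0313] [[1.0, 0.02, 0.001], [0.02, -1.0, 0.0], [0.001, -0.0, -1.0]] [ 0.5  0.  -0.2] -0.00473463306063223
```

View pics/ret1.png

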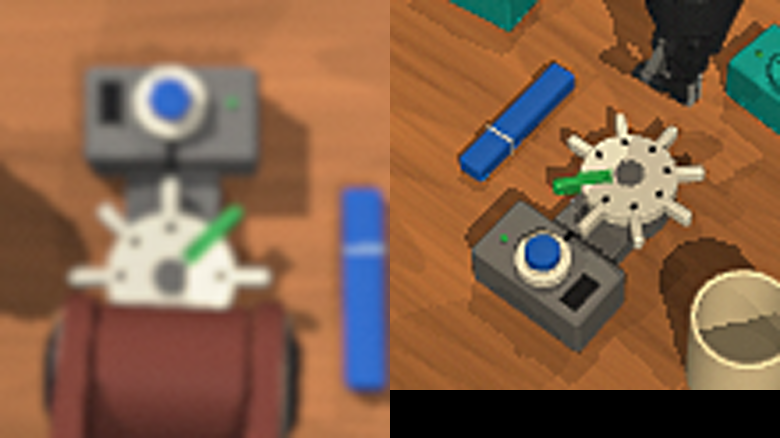

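The green tooth is now at -45°: one click done, one to go. Repeating the same stroke.

Call:
carry_out --moves '[[[0, 0, 0, 0, -0.48, 0, -1], [0, 0, 0, 0, -0.48, 0, -1], [0, 0, 0, 0, 0, 0, -1], [0, 0, 0, 0.5, 0, 0, -1], [0, 0, 0, 0.5, 0, 0, -1], [0, 0, 0, 0, 0, 0, -1], [0, 0, 0, 0, 0, 0, -1]]]'

```text
time: 6.02
tool_pos: [0.4868, 0.1015, 0.0316]
tool_rot: [0.0, 1.0, 0.01, 0.0]
contact_force: [-0.9, 0.7, 0.9]
gripper_width: 0.0
```

```bash
python3 look.py low2
```

```text
6.0167 [0.4868 0.1015 0.0316] [[1.0, 0.019, 0.0], [0.019, -1.0, -0.0], [0.0, 0.0, -1.0]] [-0.9  0.7  0.9] 0.0001594495215440599
```

View pics/low2.png

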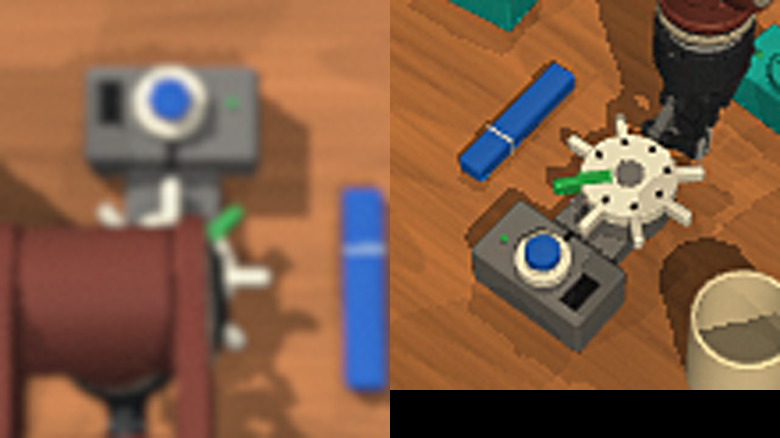

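The tip is in the gap again and the wheel hasn't moved. Same push.

Call:
carry_out --moves '[[[0, 0, 0, 0, 0.15, 0, -1], [0, 0, 0, 0, 0.15, 0, -1], [0, 0, 0, 0, 0.15, 0, -1], [0, 0, 0, 0, 0.15, 0, -1], [0, 0, 0, 0, 0.15, 0, -1], [0, 0, 0, 0, 0.15, 0, -1], [0, 0, 0, 0, 0, 0, -1], [0, 0, 0, 0, 0, 0, -1]]]'

```text
time: 6.78
tool_pos: [0.4864, 0.0651, 0.0314]
tool_rot: [0.0, 1.0, 0.009, 0.0]
contact_force: [-0.2, 0.0, -0.2]
gripper_width: -0.001
```

```bash
python3 look.py push3
```

```text
6.7833 [0.4864 0.0651 0.0314] [[1.0, 0.019, 0.0], [0.019, -1.0, -0.0], [0.0, 0.0, -1.0]] [-0.2  0.  -0.2] -0.0006683795566369587
```

View pics/push3.png

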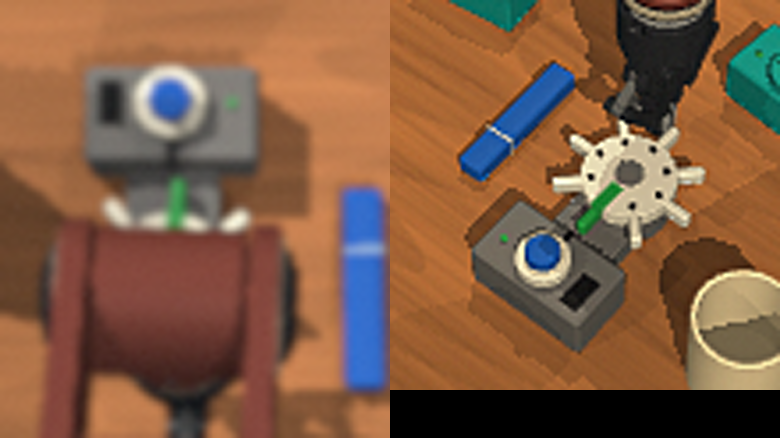

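The green tooth is just short of the pointer and snapping in. Withdrawing.

Call:
carry_out --moves '[[[0, 0, 0, 0, 0.04, 0, -1], [0, 0, 0, -0.3, 0.02, 0, -1], [0, 0, 0, -0.4, 0, 0, -1], [0, 0, 0, -0.3, 0, 0, -1], [0, 0, 0, 0, 0, 0, -1], [0, 0, 0, 0, 0, 0, -1]]]'

```text
time: 7.38
tool_pos: [0.4464, 0.0628, 0.0313]
tool_rot: [-0.0, 1.0, 0.01, 0.0]
contact_force: [0.3, -1.1, -0.4]
gripper_width: 0.001
```

```bash
python3 look.py ret2; python3 - <<'E'
from h import *
for n,roi in (('top',(285,150,320,185)),('scene',(295,225,330,260))):
    f=grab_frame(n)
    for a,c,b in cents(f,'green',roi):
        p=onplane(f,*c,.046); d=p[:2]-[.5465,.0797]; print(n,a,p,np.degrees(np.arctan2(d[1],d[0]))-1)
E
```

```text
7.3833 [0.4464 0.0628 0.0313] [[1.0, 0.02, 0.0], [0.02, -1.0, 0.0], [0.0, -0.0, -1.0]] [ 0.3 -1.1 -0.4] 0.0009702149607534709
top 31 [0.58780007 0.0805792  0.046     ] 0.21952813616550237
scene 60 [0.58651161 0.08171331 0.046     ] 1.8805908565712808
```

View pics/ret2.png

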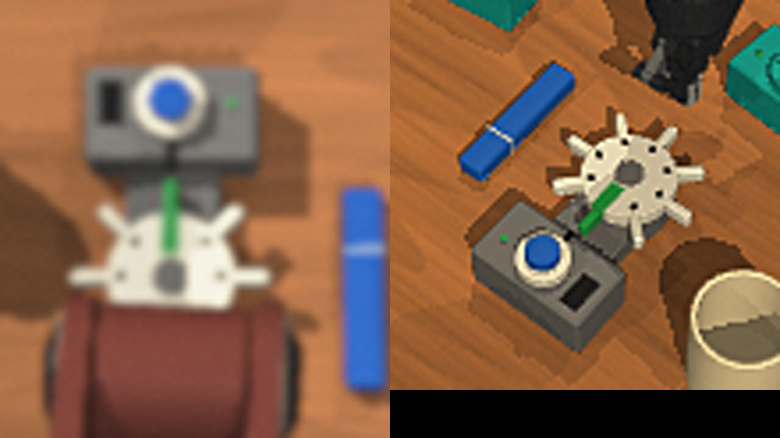

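The green tooth is clicked in at the pointer, at (170,215) in the top view, within about 2°. I'll check the button and housing heights before moving over.

```bash
python3 - <<'E'
from h import *
for n,roi in (('top',(285,130,315,150)),('scene',(280,245,315,275))):
    f=grab_frame(n); im=np.ascontiguousarray(f['frame']); h=cv2.cvtColor(im,cv2.COLOR_RGB2HSV)
    x0,y0,x1,y1=roi; P={'b':[], 'w':[], 'g':[]}
    for v in range(y0,y1):
        for u in range(x0,x1):
            o,d=ray(f,u,v); p=o+d*f['z_map'][v,u]; H=h[v,u]
            k='b' if 100<=H[0]<=125 and H[1]>130 else 'w' if H[1]<75 and H[2]>170 else 'g' if H[1]<60 and H[2]<140 else None
            if k: P[k].append(p)
    for k in P:
        q=np.array(P[k]); print(n,k,len(q),np.median(q,0).round(4),np.percentile(q[:,2],[10,50,75,90]).round(4))
E
```

```text
top b 40 [0.6538 0.0811 0.0727] [0.0692 0.0727 0.0755 0.0764]
top w 100 [0.6598 0.0878 0.0614] [0.0497 0.0614 0.0648 0.067 ]
top g 269 [0.649  0.0773 0.0507] [0.046  0.0507 0.0531 0.0551]
scene b 81 [0.6565 0.0831 0.0706] [0.0669 0.0706 0.0724 0.0735]
scene w 83 [0.664  0.0912 0.0606] [0.0571 0.0606 0.062  0.0626]
scene g 681 [0.6599 0.0849 0.0483] [0.0244 0.0483 0.0501 0.0515]
```

Call:
carry_out --moves '[[[0, 0, 0, 0, 0, -1, -1], [0, 0, 0, 0, 0, -1, -1], [0, 0, 0, 0, 0, -1, -1], [0, 0, 0, 0.8, -0.06, 0, -1], [0, 0, 0, 0.9, -0.06, 0, -1], [0, 0, 0, 0.9, -0.06, 0, -1], [0, 0, 0, 0.9, -0.06, 0, -1], [0, 0, 0, 0.9, -0.06, 0, -1]]]'

```text
time: 8.35
tool_pos: [0.6241, 0.0782, 0.1512]
tool_rot: [0.0, 1.0, 0.01, 0.0]
contact_force: [1.1, 0.4, 0.7]
gripper_width: 0.003
```

Call:
carry_out --moves '[[[0, 0, 0, 0.82, -0.06, 0, -1], [0, 0, 0, 0, 0, 0.5, -1], [0, 0, 0, 0, 0, 0.4, -1], [0, 0, 0, 0, 0, 0, -1], [0, 0, 0, 0, 0, 0, -1]]]'

```text
time: 8.77
tool_pos: [0.654, 0.0811, 0.1135]
tool_rot: [-0.0, 1.0, 0.01, -0.002]
contact_force: [-0.3, 0.2, 0.2]
gripper_width: -0.002
```

```bash
python3 look.py btn1
```

```text
8.7667 [0.654  0.0811 0.1135] [[1.0, 0.019, -0.003], [0.019, -1.0, -0.0], [-0.003, -0.0, -1.0]] [-0.3  0.2  0.2] -0.0015177788777071461
```

View pics/btn1.png

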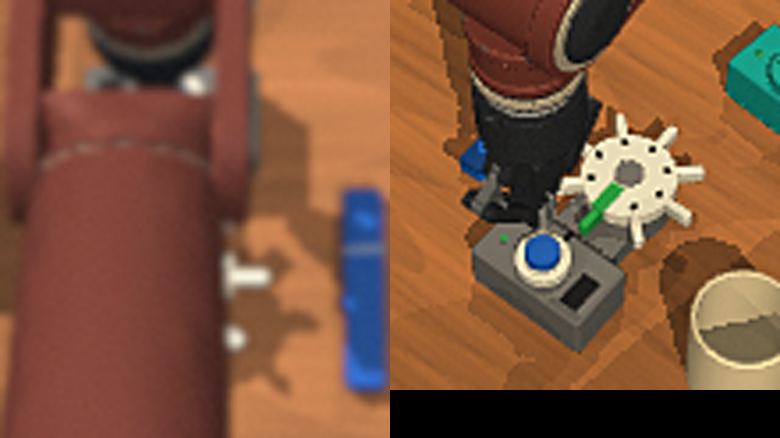

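Button top is at about 0.070, the housing at about 0.061. The tip is centred over the button; moving down in steps and watching the force.

Call:
carry_out --moves '[[[0, 0, 0, 0, 0, 0.5, -1], [0, 0, 0, 0, 0, 0.42, -1], [0, 0, 0, 0, 0, 0.1, -1], [0, 0, 0, 0, 0, 0, -1], [0, 0, 0, 0, 0, 0, -1]]]'

```text
time: 9.28
tool_pos: [0.6554, 0.0811, 0.0759]
tool_rot: [-0.0, 1.0, 0.01, 0.001]
contact_force: [0.6, -1.0, 0.1]
gripper_width: 0.003
```

Call:
carry_out --moves '[[[0, 0, 0, 0, 0, 0.06, -1], [0, 0, 0, 0, 0, 0.06, -1], [0, 0, 0, 0, 0, 0, -1], [0, 0, 0, 0, 0, 0, -1]]]'

```text
time: 9.62
tool_pos: [0.6558, 0.0811, 0.0708]
tool_rot: [-0.0, 1.0, 0.01, 0.001]
contact_force: [0.1, 0.3, 1.3]
gripper_width: -0.0
```

Call:
carry_out --moves '[[[0, 0, 0, 0, 0, 0.05, -1], [0, 0, 0, 0, 0, 0.05, -1], [0, 0, 0, 0, 0, 0, -1], [0, 0, 0, 0, 0, 0, -1]]]'

```text
time: 9.95
tool_pos: [0.6557, 0.0811, 0.0664]
tool_rot: [-0.0, 1.0, 0.01, 0.001]
contact_force: [2.6, 0.2, 3.6]
gripper_width: -0.002
```

Call:
carry_out --moves '[[[0, 0, 0, 0, 0, 0.05, -1], [0, 0, 0, 0, 0, 0, -1], [0, 0, 0, 0, 0, 0, -1]]]'

```text
time: 10.2
tool_pos: [0.6558, 0.0812, 0.0659]
tool_rot: [0.0, 1.0, 0.01, 0.001]
contact_force: [-2.0, 0.5, 10.2]
gripper_width: 0.001
```

Call:
carry_out --moves '[[[0, 0, 0, 0, 0, 0.03, -1], [0, 0, 0, 0, 0, 0, -1], [0, 0, 0, 0, 0, 0, -1]]]'

```text
time: 10.45
tool_pos: [0.6559, 0.0811, 0.0658]
tool_rot: [0.0, 1.0, 0.01, 0.001]
contact_force: [-3.6, -1.3, 14.8]
gripper_width: 0.0
```

```bash
python3 look.py btn2
```

```text
10.45 [0.6559 0.0811 0.0658] [[1.0, 0.02, 0.002], [0.02, -1.0, -0.0], [0.001, 0.0, -1.0]] [-3.6 -1.3 14.8] 4.902077687684894e-05
```

View pics/btn2.png

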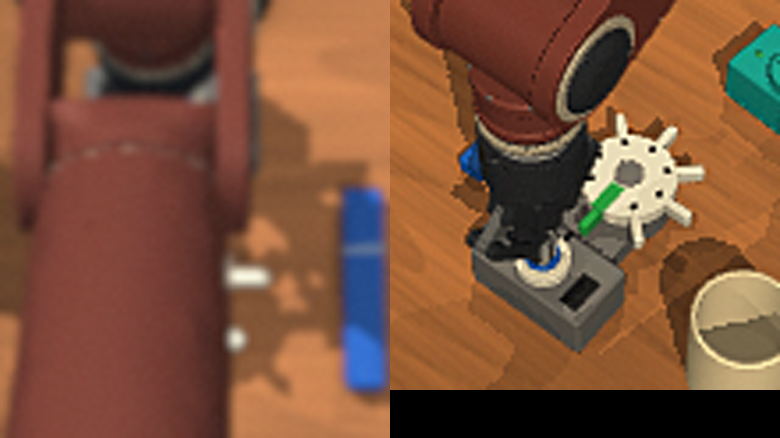

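```bash
python3 - <<'E'
from h import *
f=grab_frame('scene'); h=cv2.cvtColor(np.ascontiguousarray(f['frame']),cv2.COLOR_RGB2HSV)
P={'b':[],'w':[]}
for v in range(248,275):
    for u in range(285,310):
        o,d=ray(f,u,v); p=o+d*f['z_map'][v,u]; H=h[v,u]
        k='b' if 100<=H[0]<=125 and H[1]>130 else 'w' if H[1]<75 and H[2]>170 else None
        if k: P[k].append(p)
for k in P: q=np.array(P[k]); print(k,len(q),np.percentile(q[:,2],[10,50,75,90]).round(4))
E
```

```text
b 19 [0.0624 0.0643 0.065  0.0666]
w 74 [0.0581 0.0609 0.0621 0.0633]
```

Call:
carry_out --moves '[[[0, 0, 0, 0, 0, -0.2, -1], [0, 0, 0, 0, 0, -0.4, -1], [0, 0, 0, 0, 0, -0.8, -1], [0, 0, 0, 0, 0, -0.8, -1], [0, 0, 0, 0, 0, -0.8, -1], [0, 0, 0, 0, 0, 0, -1]]]'

```text
time: 11.1
tool_pos: [0.6579, 0.0813, 0.1903]
tool_rot: [-0.0, 1.0, 0.01, 0.005]
contact_force: [0.4, 0.1, 1.7]
gripper_width: 0.002
```

Call:
carry_out --moves '[[[0, 0, 0, -0.9, 0, 0, -1], [0, 0, 0, -0.9, 0, 0, -1], [0, 0, 0, -0.9, 0, 0, -1], [0, 0, 0, -0.9, 0, 0, -1], [0, 0, 0, -0.9, 0, 0, -1], [0, 0, 0, -0.9, 0, 0, -1], [0, 0, 0, 0, 0, 0, -1], [0, 0, 0, 0, 0, 0, -1]]]'

```text
time: 11.77
tool_pos: [0.4365, 0.077, 0.1809]
tool_rot: [0.0, 1.0, 0.01, -0.001]
contact_force: [1.0, -0.6, -0.2]
gripper_width: -0.005
```

```bash
python3 look.py end1; python3 - <<'E'
from h import *
f=grab_frame('scene'); h=cv2.cvtColor(np.ascontiguousarray(f['frame']),cv2.COLOR_RGB2HSV)
P=[]
for v in range(248,275):
    for u in range(285,310):
        o,d=ray(f,u,v); H=h[v,u]
        if 100<=H[0]<=125 and H[1]>130: P.append(o+d*f['z_map'][v,u])
q=np.array(P); print(len(q),np.percentile(q[:,2],[10,50,75,90]).round(4))
for n in ('scene','top'): cv2.imwrite(f'pics/{n}_end.png',grab_frame(n)['frame'][:,:,::-1])
E
```

```text
11.7667 [0.4365 0.077  0.1809] [[1.0, 0.02, -0.002], [0.02, -1.0, -0.0], [-0.002, 0.0, -1.0]] [ 1.  -0.6 -0.2] -0.005280572265955896
81 [0.0676 0.071  0.0722 0.074 ]
```

View pics/end1.png

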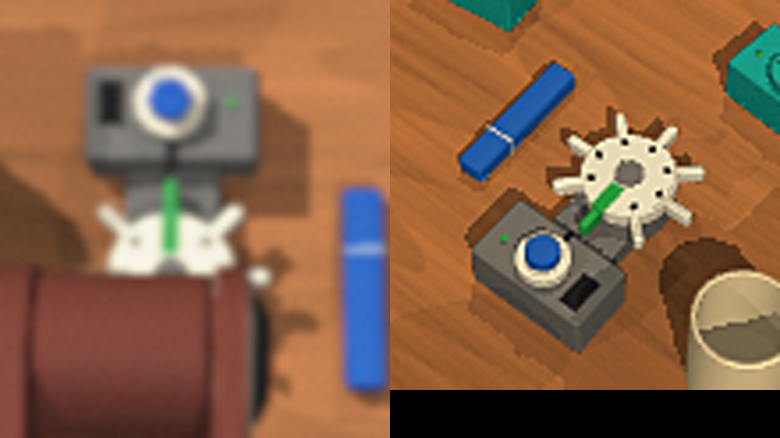

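View pics/scene_end.png

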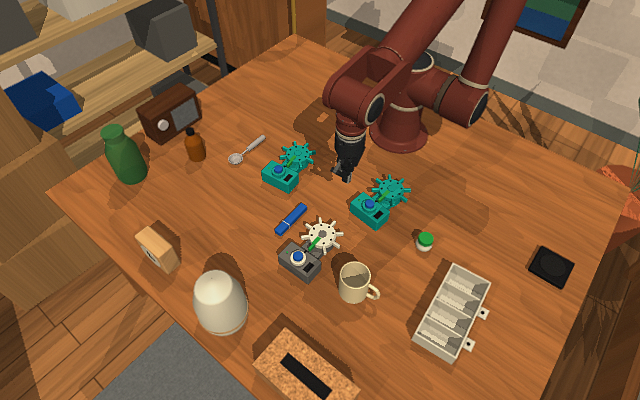

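The button top read about 0.065 pressed and is back at 0.071. The green tooth is at the pointer, the bystanders are unmoved, and the arm is clear. Handing in.

```bash
python3 -c "
from plant import ticket,state
print(ticket.job_done(), state()['time'])"
```

```text
the job is handed in; nothing more can be done
the job is handed in; nothing more can be done
```

The dose reminder is set and the job is handed in. I flicked the wheel two clicks anticlockwise, one tooth at a time with the shut fingertips, until the green tooth clicked in at the pointer. Then I pressed the start button to its stop, let it come back up, and moved the arm clear. The whole run took about 12 s of the 61 s allowed.

- **Wheel:** after the second click the green tooth measured within 0.2° (top view) and 1.9° (scene view) of the pointer, with an allowance of about 6.9°. That difference is within what a 2 mm calibration error would cause. The last picture still shows it at the pointer.
- **Button:** the force rose to about 15 N at a firm stop. The camera showed the button top going from about 0.071 m to 0.065 m and back to 0.071 m. The pressed reading came from only a few visible pixels, so its depth is approximate.
- **Bystanders and arm:** nothing listed had visibly moved in the final scene picture. I did not measure their positions. The arm ended about 0.18 m above the table, touching nothing, with only sensor noise on the force reading.

No check failed, and handing in reports no verdict.

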